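# Unstack the culture dishes onto their colour-coded mats

### The job

The culture dishes have been left in two stacks, a small one on each larger one. Take the stacks apart and set every dish flat and centred on the mat that has the colour of its lid, and let go of them all. Keep the dishes level as you carry them, and leave the brown bottle and the bench timer standing where they are.

Things in the scene. Friction and masses are not known exactly. Their poses are not given: they have to be found in the camera images.
- red_dish: Large red dish: clear round culture dish closed with an opaque red lid: 60 mm across, 14 mm high, upright sides; about 30 g. Loose, stands flat on the desk at the start with one small dish on it. Origin: centre of its underside; z up.
- yellow_dish: Large yellow dish: clear round culture dish closed with an opaque yellow lid: 60 mm across, 14 mm high, upright sides; about 30 g. Loose, stands flat on the desk at the start with one small dish on it. Origin: centre of its underside; z up.
- green_dish: Small green dish: small clear round culture dish closed with an opaque green lid: 40 mm across, 14 mm high, upright sides; about 20 g. Loose, stands on one of the two larger dishes at the start (underside 14 mm above the desk), within 4 mm of its centre on each axis. Origin: centre of its underside; z up.
- blue_dish: Small blue dish: small clear round culture dish closed with an opaque blue lid: 40 mm across, 14 mm high, upright sides; about 20 g. Loose, stands on one of the two larger dishes at the start (underside 14 mm above the desk), within 4 mm of its centre on each axis. Origin: centre of its underside; z up.
- red_mat: The red mat: flat round silicone disc, 84 mm across and 4 mm thick, with two thin white centring circles (70 mm and 44 mm across). Fixed to the desk. Origin: centre of its underside, on the desk; its top is 4 mm above.
- yellow_mat: The yellow mat: flat round silicone disc, 84 mm across and 4 mm thick, with two thin white centring circles (70 mm and 44 mm across). Fixed to the desk. Origin: centre of its underside, on the desk; its top is 4 mm above.
- green_mat: The green mat: flat round silicone disc, 84 mm across and 4 mm thick, with two thin white centring circles (70 mm and 44 mm across). Fixed to the desk. Origin: centre of its underside, on the desk; its top is 4 mm above.
- blue_mat: The blue mat: flat round silicone disc, 84 mm across and 4 mm thick, with two thin white centring circles (70 mm and 44 mm across). Fixed to the desk. Origin: centre of its underside, on the desk; its top is 4 mm above.
- oil_bottle: Small brown screw-cap bottle, black cap, 31 mm across and 68 mm high, standing loose among the dishes; not to be disturbed. Origin: centre of its underside.
- bench_timer: Cream-white bench timer with a grey display, 30 mm deep (its x), 64 mm wide (its y), 62 mm high, standing loose among the dishes; not to be disturbed. Origin: centre of its underside; -x is its front.
Things that resemble listed ones, but are neither listed nor needed, are in the scene too. Several things have the shape of the green_dish; the one meant has the colours described above.

How it is judged:
At the end, for the whole second after the job is handed in: Each of the four dishes lies flat and right way up directly on the mat of its lid's colour, its centre within 12 mm of the mat's centre, at rest and released; the brown bottle and the bench timer still stand within 30 mm of where they were (horizontal distance between red_dish and red_mat below 0.012 m and z of red_dish in the frame of red_mat between 0.001 and 0.007 m and angle between each of red_dish, yellow_dish, green_dish, blue_dish's own z axis and vertical below 0.1 rad and linear speed of each of red_dish, yellow_dish, green_dish, blue_dish below 0.02 m/s and horizontal distance between yellow_dish and yellow_mat below 0.012 m and z of yellow_dish in the frame of yellow_mat between 0.001 and 0.007 m and horizontal distance between green_dish and green_mat below 0.012 m and z of green_dish in the frame of green_mat between 0.001 and 0.007 m and horizontal distance between blue_dish and blue_mat below 0.012 m and z of blue_dish in the frame of blue_mat between 0.001 and 0.007 m and distance of each of oil_bottle, bench_timer from where it was at the start of the episode below 0.03 m and angle between each of oil_bottle, bench_timer's own z axis and vertical below 0.2 rad); the robot touches nothing.
It fails at once if the brown bottle is moved by more than 30 mm or tipped over (distance of oil_bottle from where it was at the start of the episode above 0.03 m or angle between oil_bottle's own z axis and vertical above 0.5 rad).
It fails at once if the bench timer is moved by more than 30 mm or tipped over (distance of bench_timer from where it was at the start of the episode above 0.03 m or angle between bench_timer's own z axis and vertical above 0.5 rad).
It fails at once if a dish is tipped by more than about 30 degrees (angle between any of red_dish, yellow_dish, green_dish, blue_dish's own z axis and vertical above 0.52 rad).
It also fails if it takes over 102 s, if anything falls off the work surface, if the arm or the gripper's body presses on something with over 40 N, if the wrist force passes 120 N, or if a joint passes its speed limit or range.

### The arm

A 6-joint arm with a two-finger parallel gripper is mounted at the origin on a cart in front of the work surface, level with it; the furniture and walls round the work are solid. World frame = base frame: x ahead of the robot, y to its left, z up, the work surface at z = 0. Lengths are in m, angles in rad, forces in N, time in s.
With the tool pointing down it reaches from about 0.3 to 0.775 m from the base axis. Payload 14.6 kg.
Tool frame: the origin (TCP) lies at the very end of the fingers, on their centre line; the grasp point (between the pads) lies 19 mm behind it; z points along the fingers, y is the line along which they close (so a half turn about z gives the same grasp; the last joint's range is limited). The gripper opens to 94 mm and grips with 3 to 60 N. Pads are 16 mm wide; open, the fingers measure 119 mm over their backs; the gripper's body (75 mm by 177 mm) begins 78 mm behind the grasp point.
Start: joints at [-1.414, 0.3, 1.521, -0, 1.321, -0.067], TCP at [0.122, -0.536, 0.205] pointing down, gripper open.
Joint ranges: [-3.03, 3.03], [-0.79, 2.21], [0.23, 2.52], [-1.04, 4.18], [0, 3.07], [-2.55, 2.55]. Speed limits (rad/s): [2.22, 2.22, 2.57, 3.14, 3.14, 3.14].

### API

Orientations are given as [roll, pitch, yaw] about the fixed x, y, z axes, in that order (R = Rz(yaw) Ry(pitch) Rx(roll)).
In Python, from station import ctrl, camera, camera_info, finder gives the robot as it stands.
- The arm moves only by the tool carry_out, never from a script. Its argument "motion" is a list of rows, each a list of 2 entries, a list of its own where there are three numbers: the shift along the tool's x, y, z as a fraction of full scale, then the turn about the tool's z as a fraction of full scale. A call has 1 to 12 rows; each row is the pose to reach, as a shift and turn from the pose commanded when the call began, along the tool's axes at that moment, turning the shorter way round; what a row does not reach only later rows make up. Full scale, the value 1, is 200 mm for a shift and 360 degrees for a turn. A row lasts 1/10 s, in which the tool goes at most 50 mm and 8.59 degrees, less where a joint would pass 70% of its speed; a pose out of reach is approached as far as the arm can. A call with a number of a shift or a turn outside -1 to 1 is refused whole. A call with a gripper value outside its range is refused whole. "hand" is the closure, from -1 (fully open) to 1 (shut), set as the call begins (left out, the last holds). The fingers move at their own pace and stop on an object; "force" is the grip in N (left out, the last holds). Time passes only in rows, so rows that repeat a pose let the fingers close. It gives the time, the measured TCP pose, the force, the opening and the grip force at its end, in the units of the state.
- ctrl.get_obs(): the state, without advancing time (a new reading comes with each control period).
- camera(name): name is "scene" or "top"; returns (picture, depth): 480x640x3 uint8, blue, green, red; 480x640 float32, m along the optical axis (not along the pixel's ray), 0 where there is no reading.
- camera_info(name): a dict with "camera_matrix" (3x3 intrinsics, pixels), "origin" and "attitude" of the camera in the world. Camera axes: x right, y down, z forward; pixel columns grow to the right and rows downward; lengths in m; the calibration is good to about 2 mm. A picture is of the moment at which its call begins. camera_info takes no time and is no camera call.
- ctrl.hand_in(): hands the job in; it is judged then, once.
Trained networks look in the newest picture that a camera, given by its name, has taken for a name from the list of things; names that differ only in an ending like _2 or _b are one class to them, and where a whole thing is asked for, a point or a joint stands for the part that bears it (a point fixed in the world has none). Each returns a list of dicts, best first, with "conf" (0 to 1); they miss things now and then, are a little off and sometimes report something else, mostly with a low value. They report only what shows in the picture. A call takes as long as a camera call. They do not tell look-alikes from the thing itself.
- finder.boxes_of(camera, query): "location" ([column, row] in pixels, amid what is visible of it).
- finder.cut_out(camera, query): "mask" (480x640 bool, what is visible of it) and "location" ([column, row] in pixels, amid what is visible of it).
- finder.pinpoint(camera, query): "location" ([column, row] in pixels: a listed point, or the origin of a listed thing).
The state is a dict: "time_s": time; "qpos": joint angles; "joint_vel": joint speeds; "tau": joint torques, N m; "ee_pos": TCP position; "eef_rot": TCP orientation; "force": force on the tool from outside, world axes, zero at the start; "moment": the same for the moment, N m; "grip_width": finger opening in m; "grip_force": force on a finger pad.
Only numpy, scipy, OpenCV 4.12 (cv2) and the standard library are available. Lean on these libraries where they do the work, as an engineer would, in place of code of your own. Each camera call takes 0.05 s, during which the arm holds its last target. There are 200 camera calls.

## Working session

There is one attempt and no reset: what is moved stays moved. The work goes in short steps, Python scripts to look and compute and a tool call to move; the robot and the scene stay as the last step left them, time stands still between calls to the robot, and variables do not carry over. Pictures are saved under pics/ and viewed, at most 14 in all, crops included, and the job is handed in when it is done.

Besides the shell and the picture viewer there is one more tool, called after "Request:" as name(argument=value, ...) on one line, values as JSON. carry_out: Moves the arm, as the interface text tells. Its arguments: {"type":"object","properties":{"motion":{"type":"array","items":{"type":"array"}},"hand":{"type":"number"},"force":{"type":"number"}},"required":["motion"]}

```bash
ls; mkdir -p pics
python3 - <<'E'
from station import ctrl,camera,camera_info
import cv2
for n in("top","scene"):
    p,d=camera(n); cv2.imwrite(f"pics/{n}0.png",p); print(n,camera_info(n))
print(ctrl.get_obs())
E
```

```text
pics
top {'camera_matrix': array([[582.4367545 ,   0.        , 318.7109935 ],
       [  0.        , 582.4367545 , 232.64922155],
       [  0.        ,   0.        ,   1.        ]]), 'origin': array([ 0.2935466 , -0.04112723,  0.99237527]), 'attitude': array([-2.93646456e+00, -1.19944056e-03, -1.45717807e+00])}
scene {'camera_matrix': array([[481.08451533,   0.        , 321.18060434],
       [  0.        , 481.08451533, 252.75007047],
       [  0.        ,   0.        ,   1.        ]]), 'origin': array([-0.09633235,  0.34407558,  0.54502048]), 'attitude': array([-2.17543675, -0.00923954, -2.10186162])}
{'time_s': 0.1, 'qpos': array([-1.41358265e+00,  3.00421352e-01,  1.52151738e+00,  2.73019804e-05,
        1.32070038e+00, -6.65767970e-02]), 'joint_vel': array([-0.00157691, -0.00155888, -0.00060275,  0.00032541,  0.0010371 ,
       -0.00163847]), 'tau': array([ 8.63024543e-04, -5.32645833e+01, -3.53282940e+01,  7.09645939e-02,
        2.34782294e-02, -7.18992328e-05]), 'ee_pos': array([ 0.12203961, -0.5360482 ,  0.20494057]), 'eef_rot': array([-3.14055027e+00, -9.60051904e-05,  2.23783654e-01]), 'force': array([0.18657148, 0.13330998, 1.06691722]), 'moment': array([-0.03254968,  0.03963687, -0.01857019]), 'grip_force': 0.0, 'grip_width': 0.0942863383841341}
```

View pics/top0.png

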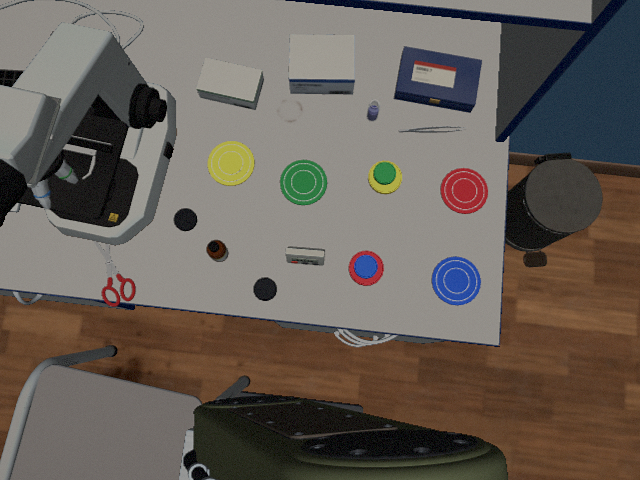

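View pics/scene0.png

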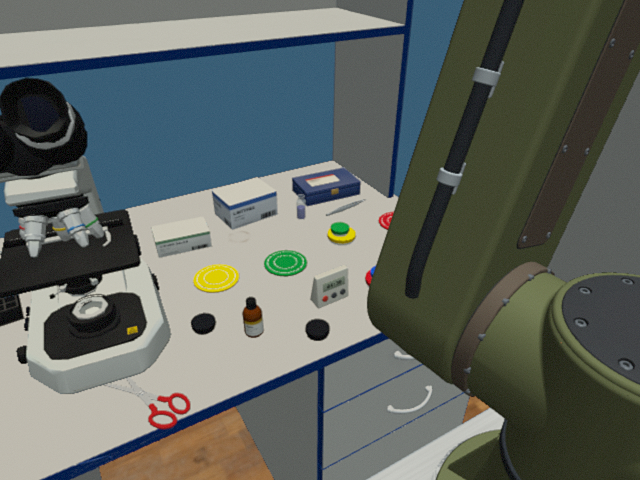

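The top view shows:
- **Mats:** yellow (231,163), green (304,182), red (464,190), blue (456,280).
- **Stacks:** green on yellow (385,175), blue on red (366,267).
- **Not to be disturbed:** bottle (217,249), timer (305,256).

Things that could be taken for a small dish are black dishes at (185,219) and (264,289) and a clear one at (290,110). I choose the green lid at (385,173) and the blue lid at (366,266), by colour.

```bash
cat > h.py <<'E'
import numpy as np,cv2
from scipy.spatial.transform import Rotation as R
from station import ctrl,camera,camera_info,finder
I=camera_info("top");K=I["camera_matrix"];O=np.array(I["origin"]);A=R.from_euler("xyz",I["attitude"]).as_matrix()
def onplane(px,z):
    d=(A@np.linalg.inv(K)@np.c_[px,np.ones(len(px))].T).T
    return O+d*((z-O[2])/d[:,2])[:,None]
HUE={"red":0,"yellow":30,"green":68,"blue":112}
def blobs(p,col):
    h=cv2.cvtColor(p,cv2.COLOR_BGR2HSV).astype(int)
    dh=np.abs((h[...,0]-HUE[col]+90)%180-90)
    m=((dh<10)&(h[...,1]>130)&(h[...,2]>60)).astype(np.uint8)
    cs,_=cv2.findContours(m,cv2.RETR_EXTERNAL,cv2.CHAIN_APPROX_NONE)
    return [c[:,0,:].astype(float) for c in cs if len(c)>40]
def circ(px,z):
    w=onplane(px,z)[:,:2].astype(np.float32); c,r=cv2.minEnclosingCircle(w); return c,r
def report(p,d=None):
    for col in HUE:
        for c in blobs(p,col):
            m=c.mean(0)
            if not(150<m[0]<500 and 130<m[1]<320): continue
            for z in(.004,.014,.028):
                q,r=circ(c,z)
                print(col,m.round(),z,np.round(q,4),"r",round(r,4),end=" | ")
            print()
E
python3 - <<'E'
from h import *
p,d=camera("top"); report(p)
cv2.imwrite("pics/c.png",cv2.resize(np.hstack([p[140:310,335:435]]),None,fx=3,fy=3,interpolation=cv2.INTER_CUBIC))
for n in("oil_bottle","bench_timer"):
    r=finder.cut_out("top",n)[0]; m=r["mask"]; v,u=np.nonzero(m&(d>0)); 
    ray=(A@np.linalg.inv(K)@np.c_[u,v,np.ones(len(u))].T).T; w=O+ray*d[v,u][:,None]; w=w[w[:,2]>.02]
    print(n,r["conf"],r["location"],w.min(0).round(3),w.max(0).round(3),cv2.minAreaRect(w[w[:,2]>.055,:2].astype(np.float32)))
for u,v in((430,8),(520,15),(500,130),(505,60),(545,190),(325,60),(500,340),(225,320)):
    ray=A@np.linalg.inv(K)@[u,v,1]; print(u,v,(O+ray*d[v,u]).round(3))
for n in("red_dish","yellow_dish","green_dish","blue_dish","red_mat","yellow_mat","green_mat","blue_mat"):
    print(n,[(np.round(r["location"]),round(r["conf"],2),onplane([r["location"]],.004 if "mat" in n else 0 if n[0] in "ry" else .014)[0,:2].round(4)) for r in finder.pinpoint("top",n)][:3])
E
```

```text
red [366. 268.] 0.004 [ 0.4463 -0.1059] r 0.03 | red [366. 268.] 0.014 [ 0.4447 -0.1052] r 0.0297 | red [366. 268.] 0.028 [ 0.4426 -0.1043] r 0.0293 | 
red [464. 190.] 0.004 [ 0.6025 -0.2641] r 0.0414 | red [464. 190.] 0.014 [ 0.5994 -0.2619] r 0.041 | red [464. 190.] 0.028 [ 0.595  -0.2587] r 0.0404 | 
yellow [385. 177.] 0.004 [ 0.6113 -0.1232] r 0.0304 | yellow [385. 177.] 0.014 [ 0.6081 -0.1224] r 0.0301 | yellow [385. 177.] 0.028 [ 0.6036 -0.1212] r 0.0296 | 
yellow [231. 163.] 0.004 [0.6063 0.151 ] r 0.0416 | yellow [231. 163.] 0.014 [0.6032 0.1491] r 0.0412 | yellow [231. 163.] 0.028 [0.5987 0.1463] r 0.0406 | 
green [384. 173.] 0.004 [ 0.6188 -0.1227] r 0.0199 | green [384. 173.] 0.014 [ 0.6155 -0.1219] r 0.0197 | green [384. 173.] 0.028 [ 0.6109 -0.1207] r 0.0194 | 
green [303. 182.] 0.004 [0.5856 0.0186] r 0.0411 | green [303. 182.] 0.014 [0.5826 0.018 ] r 0.0407 | green [303. 182.] 0.028 [0.5785 0.0171] r 0.0401 | 
blue [456. 281.] 0.004 [ 0.442  -0.2605] r 0.0415 | blue [456. 281.] 0.014 [ 0.4404 -0.2584] r 0.041 | blue [456. 281.] 0.028 [ 0.4383 -0.2553] r 0.0404 | 
blue [365. 266.] 0.004 [ 0.4484 -0.1053] r 0.02 | blue [365. 266.] 0.014 [ 0.4468 -0.1046] r 0.0198 | blue [365. 266.] 0.028 [ 0.4446 -0.1037] r 0.0196 | 
oil_bottle 0.57 [217.2, 250.1] [0.428 0.132 0.023] [0.459 0.16  0.071] ((0.4440533518791199, 0.14689578115940094), (0.014862697571516037, 0.015654651448130608), 71.52873229980469)Traceback (most recent call last):
  File "<stdin>", line 5, in <module>
IndexError: list index out of range
```

View pics/c.png

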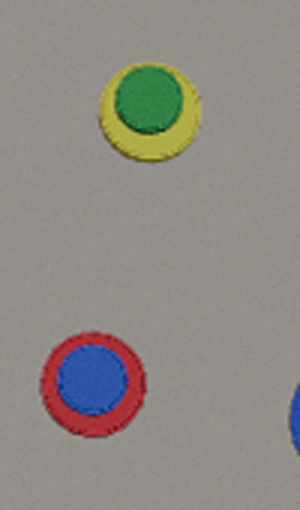

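Run:
```python
from h import *
p,d=camera("top")
v,u=np.mgrid[0:480,0:640]; ray=np.stack([u,v,np.ones_like(u)],-1)@np.linalg.inv(K).T@A.T
w=O+ray*d[...,None]
for a,b in((430,8),(520,15),(500,130),(505,60),(325,60),(500,340),(225,320),(372,110),(430,75),(150,100),(170,180),(135,230)):
    print(a,b,w[b,a].round(3))
def box(u0,u1,v0,v1,zmin):
    q=w[v0:v1,u0:u1].reshape(-1,3); q=q[(q[:,2]>zmin)&(q[:,2]<.4)]; return len(q),q.min(0).round(3),q.max(0).round(3)
print("timer",box(278,335,238,272,.045))
print("scope",box(100,185,0,250,.03)); print("panel",box(490,510,60,145,.03))
```

```text
430 8 [ 0.704 -0.127  0.376]
520 15 [ 0.704 -0.231  0.381]
500 130 [ 0.712 -0.315  0.029]
505 60 [ 0.841 -0.314  0.039]
325 60 [0.793 0.004 0.059]
500 340 [ 0.394 -0.567 -0.744]
225 320 [ 0.36   0.243 -0.744]
372 110 [ 0.717 -0.087  0.044]
430 75 [ 0.799 -0.184  0.034]
150 100 [0.667 0.279 0.101]
170 180 [ 0.564  0.254 -0.001]
135 230 [0.462 0.29  0.027]
timer (392, array([ 0.441, -0.033,  0.045]), array([0.461, 0.031, 0.067]))
scope (11021, array([0.437, 0.252, 0.03 ]), array([0.722, 0.345, 0.252]))
panel (613, array([ 0.701, -0.328,  0.03 ]), array([ 0.843, -0.312,  0.083]))
```

Request:
carry_out(motion=[[[0.95,-0.49,0],-0.2144],[[0.95,-0.49,0],-0.2144],[[0.95,-0.49,0],-0.2144],[[0.95,-0.49,0],-0.2144],[[0.95,-0.49,0],-0.2144],[[0.95,-0.49,0],-0.2144],[[0.95,-0.49,0],-0.2144],[[0.95,-0.49,0],-0.2144],[[0.95,-0.49,0],-0.2144],[[0.95,-0.49,0],-0.2144],[[0.95,-0.49,0],-0.2144],[[0.95,-0.49,0],-0.2144]], hand=-1, force=12)

```text
time_s: 1.5
ee_pos: [0.2855, -0.3986, 0.2054]
eef_rot: [-3.142, -0.0, 1.567]
force: [0.4, 0.7, -0.3]
grip_width: 0.0945
grip_force: 0.0
```

Request:
carry_out(motion=[[[0.9,0.95,0],0],[[0.9,0.95,0],0],[[0.9,0.95,0],0],[[0.9,0.95,0],0],[[0.9,0.95,0],0],[[0.9,0.95,0],0],[[0.9,0.95,0],0],[[0.9,0.95,0],0]])

```text
time_s: 2.3
ee_pos: [0.4749, -0.2192, 0.2053]
eef_rot: [-3.141, 0.0, 1.57]
force: [-0.4, -0.1, -0.7]
grip_width: 0.0941
grip_force: 0.0
```

Request:
carry_out(motion=[[[0.49,0.677,0.5],0],[[0.49,0.677,0.5],0],[[0.49,0.677,0.5],0],[[0.49,0.677,0.5],0],[[0.49,0.677,0.5],0],[[0.49,0.677,0.5],0],[[0.49,0.677,0.5],0],[[0.49,0.677,0.5],0]])

```text
time_s: 3.1
ee_pos: [0.6106, -0.122, 0.1069]
eef_rot: [3.14, 0.001, 1.569]
force: [-0.2, 0.9, 0.6]
grip_width: 0.094
grip_force: 0.0
```

Request:
carry_out(motion=[[[0,0,0.2],0],[[0,0,0.35],0],[[0,0,0.44],0],[[0,0,0.44],0],[[0,0,0.44],0],[[0,0,0.44],0]])

```text
time_s: 3.7
ee_pos: [0.6117, -0.1211, 0.0194]
eef_rot: [3.139, 0.001, 1.57]
force: [-0.7, 0.4, -0.5]
grip_width: 0.0941
grip_force: 0.0
```

Request:
carry_out(motion=[[[0,0,0],0],[[0,0,0],0],[[0,0,0],0],[[0,0,0],0],[[0,0,0],0],[[0,0,0],0],[[0,0,0],0],[[0,0,0],0],[[0,0,0],0],[[0,0,0],0]], hand=1, force=12)

```text
time_s: 4.7
ee_pos: [0.6109, -0.1205, 0.0174]
eef_rot: [3.142, -0.0, 1.571]
force: [0.6, -1.7, -0.6]
grip_width: 0.0394
grip_force: 12.0
```

Request:
carry_out(motion=[[[0,0,-0.05],0],[[0,0,-0.15],0],[[0,0,-0.3],0],[[0,0,-0.4],0],[[0.1,-0.02,-0.4],0],[[0.25,-0.046,-0.4],0],[[0.4,-0.073,-0.4],0],[[0.55,-0.1,-0.4],0],[[0.65,-0.12,-0.4],0],[[0.696,-0.127,-0.4],0],[[0.696,-0.127,-0.4],0],[[0.696,-0.127,-0.4],0]])

```text
time_s: 5.9
ee_pos: [0.5855, 0.0183, 0.0973]
eef_rot: [-3.141, 0.0, 1.571]
force: [-0.2, 0.4, -0.1]
grip_width: 0.0398
grip_force: 12.0
```

Run:
```python
from h import *
print(ctrl.get_obs()["grip_width"],ctrl.get_obs()["ee_pos"])
p,d=camera("top"); report(p); cv2.imwrite("pics/a1.png",cv2.resize(p[100:320,150:500],None,fx=2,fy=2))
```

```text
0.03977779288830462 [0.58547624 0.01833671 0.09725575]
red [366. 268.] 0.004 [ 0.4461 -0.1059] r 0.0298 | red [366. 268.] 0.014 [ 0.4446 -0.1053] r 0.0295 | red [366. 268.] 0.028 [ 0.4424 -0.1044] r 0.0291 | 
red [464. 190.] 0.004 [ 0.6025 -0.2641] r 0.0414 | red [464. 190.] 0.014 [ 0.5994 -0.2619] r 0.041 | red [464. 190.] 0.028 [ 0.595  -0.2587] r 0.0404 | 
yellow [385. 177.] 0.004 [ 0.6113 -0.1232] r 0.0304 | yellow [385. 177.] 0.014 [ 0.6081 -0.1224] r 0.0301 | yellow [385. 177.] 0.028 [ 0.6036 -0.1212] r 0.0296 | 
yellow [213. 156.] 0.004 [0.6149 0.1793] r 0.0275 | yellow [213. 156.] 0.014 [0.6116 0.1771] r 0.0272 | yellow [213. 156.] 0.028 [0.6071 0.174 ] r 0.0268 | 
blue [456. 281.] 0.004 [ 0.442  -0.2605] r 0.0415 | blue [456. 281.] 0.014 [ 0.4404 -0.2584] r 0.041 | blue [456. 281.] 0.028 [ 0.4383 -0.2553] r 0.0404 | 
blue [365. 266.] 0.004 [ 0.4486 -0.1052] r 0.0199 | blue [365. 266.] 0.014 [ 0.447  -0.1046] r 0.0197 | blue [365. 266.] 0.028 [ 0.4448 -0.1037] r 0.0194 |
```

View pics/a1.png

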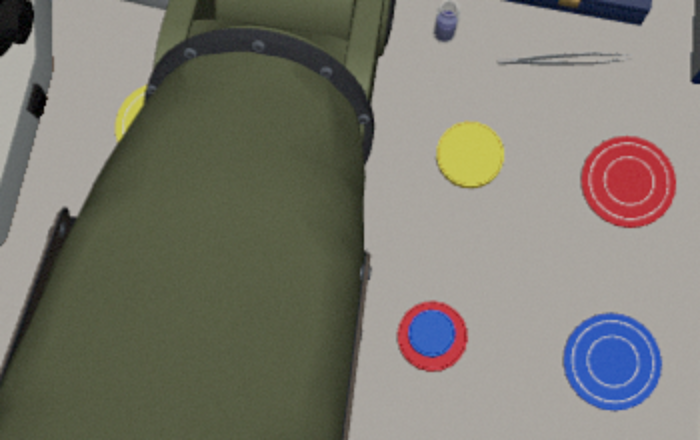

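The yellow dish is undisturbed at crop (470,155) with the green dish gone from it, and the gripper holds 40 mm. Lowering onto the green mat.

Request:
carry_out(motion=[[[0,0,0.15],0],[[0,0,0.27],0],[[0,0,0.36],0],[[0,0,0.41],0],[[0,0,0.435],0],[[0,0,0.447],0],[[0,0,0.447],0],[[0,0,0.447],0],[[0,0,0.447],0]])

```text
time_s: 6.85
ee_pos: [0.5858, 0.0187, 0.0087]
eef_rot: [3.141, -0.0, 1.571]
force: [-0.6, -0.6, 0.1]
grip_width: 0.0395
grip_force: 12.0
```

Request:
carry_out(motion=[[[0,0,0],0],[[0,0,0],0],[[0,0,0],0],[[0,0,0],0],[[0,0,0],0],[[0,0,-0.15],0],[[0,0,-0.35],0],[[0,0,-0.5],0],[[0,0,-0.5],0],[[0,0,-0.5],0]], hand=-0.3)

```text
time_s: 7.85
ee_pos: [0.5856, 0.0187, 0.1082]
eef_rot: [3.141, 0.0, 1.571]
force: [0.0, 0.1, -0.8]
grip_width: 0.0607
grip_force: 0.0
```

Request:
carry_out(motion=[[[-0.612,-0.705,0],0],[[-0.612,-0.705,0],0],[[-0.612,-0.705,0],0],[[-0.612,-0.705,0],0],[[-0.612,-0.705,0],0],[[-0.612,-0.705,0.2],0],[[-0.612,-0.705,0.36],0],[[-0.612,-0.705,0.4525],0],[[-0.612,-0.705,0.4525],0],[[-0.612,-0.705,0.4525],0],[[-0.612,-0.705,0.4525],0],[[-0.612,-0.705,0.4525],0]])

```text
time_s: 9.05
ee_pos: [0.4446, -0.1036, 0.0176]
eef_rot: [-3.142, -0.0, 1.571]
force: [0.4, -0.2, 0.1]
grip_width: 0.0614
grip_force: 0.0
```

Request:
carry_out(motion=[[[0,0,0],0],[[0,0,0],0],[[0,0,0],0],[[0,0,0],0],[[0,0,0],0],[[0,0,0],0],[[0,0,0],0]], hand=1)

```text
time_s: 9.75
ee_pos: [0.4446, -0.1038, 0.0177]
eef_rot: [3.141, 0.0, 1.571]
force: [-1.6, 0.3, 2.0]
grip_width: 0.0392
grip_force: 12.0
```

Request:
carry_out(motion=[[[0,0,-0.05],0],[[0,0,-0.15],0],[[0,0,-0.3],0],[[0,0,-0.4],0],[[-0.1,0,-0.4],0],[[-0.25,0,-0.4],0],[[-0.4,-0.005,-0.4],0],[[-0.55,-0.01,-0.4],0],[[-0.7,-0.013,-0.4],0],[[-0.784,-0.013,-0.4],0],[[-0.784,-0.013,-0.4],0],[[-0.784,-0.013,-0.4],0]])

```text
time_s: 10.95
ee_pos: [0.4419, -0.2599, 0.0976]
eef_rot: [-3.141, -0.0, 1.571]
force: [0.4, -0.5, 0.3]
grip_width: 0.0396
grip_force: 12.0
```

Request:
carry_out(motion=[[[0,0,0.15],0],[[0,0,0.27],0],[[0,0,0.36],0],[[0,0,0.41],0],[[0,0,0.435],0],[[0,0,0.447],0],[[0,0,0.447],0],[[0,0,0.447],0],[[0,0,0.447],0]])

```text
time_s: 11.85
ee_pos: [0.4422, -0.2607, 0.0087]
eef_rot: [3.141, 0.001, 1.571]
force: [-0.9, -0.1, -0.5]
grip_width: 0.0394
grip_force: 12.0
```

Request:
carry_out(motion=[[[0,0,0],0],[[0,0,0],0],[[0,0,0],0],[[0,0,0],0],[[0,0,0],0],[[0,0,-0.15],0],[[0,0,-0.35],0],[[0,0,-0.5],0],[[0,0,-0.5],0],[[0,0,-0.5],0]], hand=-0.3)

```text
time_s: 12.85
ee_pos: [0.442, -0.2605, 0.1082]
eef_rot: [3.141, 0.0, 1.571]
force: [-0.1, -0.3, -0.0]
grip_width: 0.0613
grip_force: 0.0
```

Run:
```python
from h import *
p,d=camera("top"); report(p); cv2.imwrite("pics/a2.png",cv2.resize(p[100:320,150:500],None,fx=2,fy=2))
```

```text
red [366. 268.] 0.004 [ 0.4461 -0.1059] r 0.0298 | red [366. 268.] 0.014 [ 0.4446 -0.1053] r 0.0295 | red [366. 268.] 0.028 [ 0.4424 -0.1044] r 0.0291 | 
red [464. 194.] 0.004 [ 0.6025 -0.2641] r 0.0414 | red [464. 194.] 0.014 [ 0.5994 -0.2619] r 0.041 | red [464. 194.] 0.028 [ 0.595  -0.2587] r 0.0404 | 
yellow [385. 177.] 0.004 [ 0.6113 -0.1232] r 0.0304 | yellow [385. 177.] 0.014 [ 0.6081 -0.1224] r 0.0301 | yellow [385. 177.] 0.028 [ 0.6036 -0.1212] r 0.0296 | 
yellow [231. 163.] 0.004 [0.6062 0.151 ] r 0.0414 | yellow [231. 163.] 0.014 [0.603  0.1491] r 0.041 | yellow [231. 163.] 0.028 [0.5986 0.1463] r 0.0404 | 
green [303. 182.] 0.004 [0.5857 0.0185] r 0.041 | green [303. 182.] 0.014 [0.5827 0.0179] r 0.0406 | green [303. 182.] 0.028 [0.5786 0.017 ] r 0.04 | 
blue [439. 269.] 0.004 [ 0.4571 -0.2352] r 0.0284 | blue [439. 269.] 0.014 [ 0.4555 -0.2332] r 0.0281 | blue [439. 269.] 0.028 [ 0.4531 -0.2305] r 0.0277 |
```

View pics/a2.png

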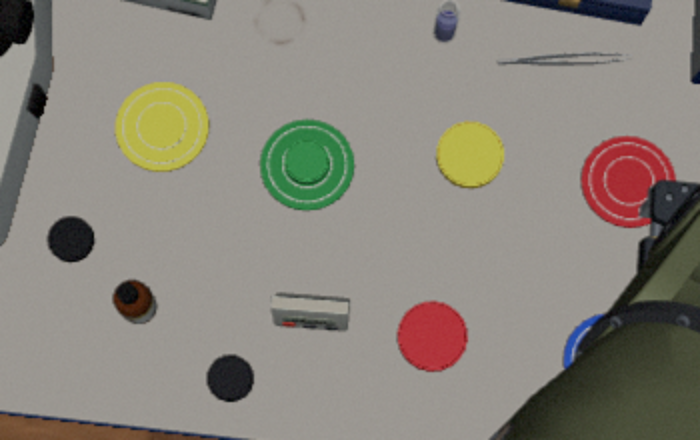

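Green sits centred on its mat at crop (307,161), and both large dishes are bare at (470,155) and (432,336). Yellow is next.

Request:
carry_out(motion=[[[0.69,0.83,0],0],[[0.69,0.83,0],0],[[0.69,0.83,0],0],[[0.69,0.83,0],0],[[0.69,0.83,0],0],[[0.69,0.83,0],0],[[0.69,0.83,0.2],0],[[0.69,0.83,0.4],0],[[0.69,0.83,0.49],0],[[0.69,0.83,0.5175],0],[[0.69,0.83,0.5175],0],[[0.69,0.83,0.5175],0]], hand=-1)

```text
time_s: 14.1
ee_pos: [0.6082, -0.1231, 0.0058]
eef_rot: [3.14, 0.0, 1.57]
force: [0.3, 0.2, 0.3]
grip_width: 0.0941
grip_force: 0.0
```

Request:
carry_out(motion=[[[0,0,0],0],[[0,0,0],0],[[0,0,0],0],[[0,0,0],0],[[0,0,0],0],[[0,0,0],0],[[0,0,0],0],[[0,0,0],0]], hand=1)

```text
time_s: 14.9
ee_pos: [0.608, -0.1225, 0.0048]
eef_rot: [3.141, 0.0, 1.571]
force: [0.5, -0.2, 2.6]
grip_width: 0.0598
grip_force: 12.0
```

Request:
carry_out(motion=[[[0,0,-0.05],0],[[0,0,-0.15],0],[[0,0,-0.3],0],[[0,0,-0.4],0],[[0.1,0,-0.4],0],[[0.25,0,-0.4],0],[[0.4,0,-0.4],0],[[0.55,0,-0.4],0],[[0.7,0,-0.4],0]])

```text
time_s: 15.8
ee_pos: [0.6078, 0.0186, 0.0853]
eef_rot: [3.141, 0.0, 1.571]
force: [0.3, -0.6, -0.1]
grip_width: 0.0595
grip_force: 12.0
```

Request:
carry_out(motion=[[[0.15,-0.005,0],0],[[0.3,-0.009,0],0],[[0.45,-0.009,0],0],[[0.6,-0.009,0],0],[[0.667,-0.009,0],0],[[0.667,-0.009,0],0],[[0.667,-0.009,0],0],[[0.667,-0.009,0],0]])

```text
time_s: 16.6
ee_pos: [0.6063, 0.1495, 0.0847]
eef_rot: [-3.142, 0.0, 1.57]
force: [0.7, 0.5, 0.6]
grip_width: 0.0594
grip_force: 12.0
```

Request:
carry_out(motion=[[[0,0,0.12],0],[[0,0,0.23],0],[[0,0,0.31],0],[[0,0,0.35],0],[[0,0,0.37],0],[[0,0,0.378],0],[[0,0,0.378],0],[[0,0,0.378],0],[[0,0,0.378],0]])

```text
time_s: 17.5
ee_pos: [0.6064, 0.151, 0.0096]
eef_rot: [3.141, -0.0, 1.571]
force: [0.3, 0.4, -0.1]
grip_width: 0.0597
grip_force: 12.0
```

Request:
carry_out(motion=[[[0,0,0],0],[[0,0,0],0],[[0,0,0],0],[[0,0,0],0],[[0,0,0],0],[[0,0,0],0],[[0,0,-0.15],0],[[0,0,-0.35],0],[[0,0,-0.5],0],[[0,0,-0.5],0],[[0,0,-0.5],0]], hand=-0.8)

```text
time_s: 18.6
ee_pos: [0.6061, 0.1509, 0.1091]
eef_rot: [3.141, -0.0, 1.571]
force: [-1.0, 0.0, -0.8]
grip_width: 0.0847
grip_force: 0.0
```

Request:
carry_out(motion=[[[-0.64,-0.4,0],0],[[-0.64,-0.4,0],0],[[-0.64,-0.4,0],0],[[-0.64,-0.4,0],0]], hand=-1)

```text
time_s: 19.0
ee_pos: [0.5231, 0.0195, 0.1075]
eef_rot: [-3.138, 0.0, 1.568]
force: [0.0, 0.9, 1.0]
grip_width: 0.0939
grip_force: 0.0
```

Request:
carry_out(motion=[[[-0.641,-0.408,0],0],[[-0.641,-0.408,0],0],[[-0.641,-0.408,0],0],[[-0.641,-0.408,0],0],[[-0.641,-0.408,0],0],[[-0.641,-0.408,0.2],0],[[-0.641,-0.408,0.4],0],[[-0.641,-0.408,0.49],0],[[-0.641,-0.408,0.522],0],[[-0.641,-0.408,0.522],0],[[-0.641,-0.408,0.522],0],[[-0.641,-0.408,0.522],0]])

```text
time_s: 20.2
ee_pos: [0.4453, -0.1053, 0.0057]
eef_rot: [3.14, 0.001, 1.571]
force: [0.9, 0.3, 0.2]
grip_width: 0.0939
grip_force: 0.0
```

Request:
carry_out(motion=[[[0,0,0],0],[[0,0,0],0],[[0,0,0],0],[[0,0,0],0],[[0,0,0],0],[[0,0,0],0],[[0,0,0],0],[[0,0,0],0]], hand=1)

```text
time_s: 21.0
ee_pos: [0.4446, -0.1054, 0.0047]
eef_rot: [3.142, 0.0, 1.571]
force: [-1.1, 0.2, 2.9]
grip_width: 0.0596
grip_force: 12.0
```

Request:
carry_out(motion=[[[0,0,-0.05],0],[[0,0,-0.15],0],[[0,0,-0.3],0],[[0,0,-0.4],0],[[-0.1,0.1,-0.4],0],[[-0.22,0.22,-0.4],0],[[-0.34,0.34,-0.4],0],[[-0.46,0.46,-0.4],0],[[-0.58,0.58,-0.4],0],[[-0.7,0.7,-0.4],0],[[-0.794,0.79,-0.4],0],[[-0.794,0.79,-0.4],0]])

```text
time_s: 22.2
ee_pos: [0.6035, -0.2659, 0.0847]
eef_rot: [3.141, 0.0, 1.57]
force: [1.0, -0.1, -1.0]
grip_width: 0.0594
grip_force: 12.0
```

Request:
carry_out(motion=[[[0,0,0],0],[[0,0,0.12],0],[[0,0,0.23],0],[[0,0,0.31],0],[[0,0,0.35],0],[[0,0,0.37],0],[[0,0,0.378],0],[[0,0,0.378],0],[[0,0,0.378],0],[[0,0,0.378],0]])

```text
time_s: 23.2
ee_pos: [0.6028, -0.2642, 0.0096]
eef_rot: [3.141, 0.0, 1.571]
force: [-0.8, 0.1, -0.6]
grip_width: 0.0601
grip_force: 12.0
```

Request:
carry_out(motion=[[[0,0,0],0],[[0,0,0],0],[[0,0,0],0],[[0,0,0],0],[[0,0,0],0],[[0,0,0],0],[[0,0,-0.15],0],[[0,0,-0.35],0],[[0,0,-0.5],0],[[0,0,-0.5],0],[[0,0,-0.5],0]], hand=-0.8)

```text
time_s: 24.3
ee_pos: [0.6026, -0.2641, 0.1091]
eef_rot: [3.141, 0.0, 1.571]
force: [-0.8, 1.3, -1.0]
grip_width: 0.0846
grip_force: 0.0
```

Request:
carry_out(motion=[[[-0.6,-0.95,-0.5],0],[[-0.6,-0.95,-0.5],0],[[-0.6,-0.95,-0.5],0],[[-0.6,-0.95,-0.5],0],[[-0.6,-0.95,-0.5],0],[[-0.6,-0.95,-0.5],0],[[-0.6,-0.95,-0.5],0],[[-0.6,-0.95,-0.5],0]])

```text
time_s: 25.1
ee_pos: [0.413, -0.3833, 0.2075]
eef_rot: [-3.14, -0.002, 1.572]
force: [0.6, 0.9, -0.6]
grip_width: 0.0845
grip_force: 0.0
```

Request:
carry_out(motion=[[[-0.6,-0.7,0],0],[[-0.6,-0.7,0],0],[[-0.6,-0.7,0],0],[[-0.6,-0.7,0],0],[[-0.6,-0.7,0],0],[[-0.6,-0.7,0],0],[[-0.6,-0.7,0],0],[[-0.6,-0.7,0],0]])

```text
time_s: 25.9
ee_pos: [0.2738, -0.5033, 0.2087]
eef_rot: [-3.141, -0.001, 1.573]
force: [-0.1, 0.0, -0.7]
grip_width: 0.0846
grip_force: 0.0
```

Run:
```python
from h import *
p,d=camera("top"); report(p); cv2.imwrite("pics/a3.png",cv2.resize(p[100:320,150:500],None,fx=2,fy=2))
```

```text
red [464. 190.] 0.004 [ 0.6025 -0.2642] r 0.0414 | red [464. 190.] 0.014 [ 0.5994 -0.2619] r 0.041 | red [464. 190.] 0.028 [ 0.595  -0.2588] r 0.0404 | 
yellow [231. 163.] 0.004 [0.6062 0.151 ] r 0.0414 | yellow [231. 163.] 0.014 [0.603  0.1491] r 0.041 | yellow [231. 163.] 0.028 [0.5986 0.1463] r 0.0404 | 
green [303. 182.] 0.004 [0.5857 0.0185] r 0.041 | green [303. 182.] 0.014 [0.5827 0.0179] r 0.0406 | green [303. 182.] 0.028 [0.5786 0.017 ] r 0.04 | 
blue [456. 281.] 0.004 [ 0.442  -0.2605] r 0.0415 | blue [456. 281.] 0.014 [ 0.4404 -0.2584] r 0.041 | blue [456. 281.] 0.028 [ 0.4383 -0.2553] r 0.0404 |
```

View pics/a3.png

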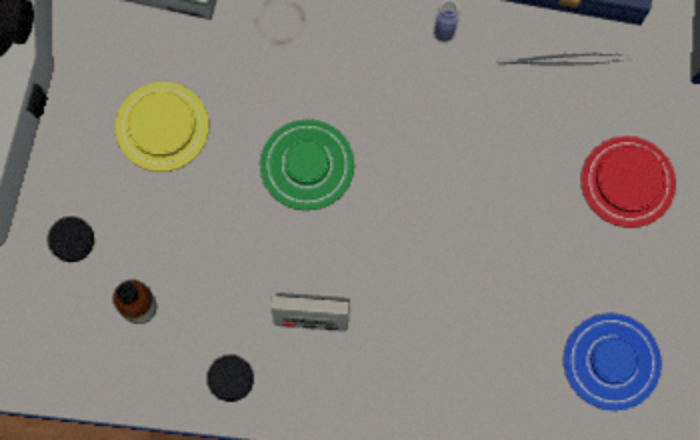

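All four dishes lie centred on their mats: yellow (162,124), green (307,161), red (630,180) and blue (615,359) in the crop. The bottle (133,299) and timer (310,310) haven't moved.

```bash
python3 -c "
from station import ctrl
print(ctrl.hand_in())"
```

```text
the job is handed in; nothing more can be done
None
```

I set all four dishes on the mats of their own colours, let go of them, and handed the job in at about 26 s; the last picture shows each one centred, with the bottle and timer where they were, but the hand-in returned no verdict.

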